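# Seat and latch a keyed condenser insert

## Task

Pick up the condenser insert with the orange wing grip and fit it into the well of the condenser carrier: the lugs in the well have been turned to an unknown angle, so feel gently for the one orientation in which the notched foot drops over them, never pressing it on the carrier with 40 N or more, until the flange lies flat on the carrier's top. Then let go and push the red latch post fully towards the well so that the latch covers the flange. Leave the spare insert (blue grip) and the other things on the bench where they are.

Things in the scene. Friction and masses are not known exactly. Their poses are not given: they have to be found in the camera images.
- insert: Loose condenser insert, 0.2 to 0.3 kg, upright. Origin: centre of its underside, z up its axis. Foot 48 mm across, z = 0 to 28 mm; black flange 60 mm across, z = 28 to 34 mm. Foot has three notches, open below and outwards, 9.5 mm wide, 17 mm high, at 0, 100 and 220 degrees (anticlockwise from above, from its +x). White flange ticks mark them, the long one at +x.
- wing (a point): Middle of the orange wing grip on the insert: 12 mm thick along the insert's x, 36 mm long along its y, from 34 to 62 mm above the insert's underside; this point lies at 48 mm. Grip it across the 12 mm.
- carrier: Fixed condenser carrier, upright, turned somewhat about z. Origin: on the bench below the well's axis. Black block 110 mm (x) by 120 mm (y), top at z = 40 mm; white latch bed on to y = -122 mm. Well on the z axis, 51 mm across, floor at z = 10 mm. White line on top at +x. Insert home: flange on the top, insert origin at z = 12 mm. Out of line: foot stands on the lugs, z = 26 mm.
- well_mouth (a point): Centre of the well's mouth, level with the carrier's top (40 mm above the bench).
- lug_level (a point): On the well's axis, level with the tops of the three steel lugs (26 mm above the bench). Lugs 7 mm wide reach from the wall to 17 mm from the axis, at 0, 100 and 220 degrees like the notches, but all turned together about z by an unknown angle, -0.7 to +0.7 rad from the carrier's +x; they hold firm there. Play once lined up: about 0.06 rad either way.
- latch_post (a point): Centre of the top of the red latch post: upright, 14 mm across, 30 mm tall, its top 83 mm above the bench. It stands on the steel latch plate (30 mm wide, top at 53 mm), 80 mm (drawn back) to 64 mm from the well's axis on the carrier's -y side. Aluminium guides flank the plate, 17 to 25 mm off its middle line, tops at 54 mm.
- latch (a joint): Travel of the latch (m): 0 drawn back, 0.016 fully home. It slides along the carrier's +y, towards the well, with about 2 N friction, and stays where it is left. Home, the plate's end lies 22 mm from the well's axis, 2 mm above a fully seated flange.
- spare: Spare insert with a blue wing grip, same outline but no notches; loose. Leave alone. Origin: centre of its underside.
- canister: Loose clear jar with a black cap, 44 mm across, 70 mm high. Leave alone. Origin: centre of its underside.
- slide_box: Loose green slide box, 82 x 102 x 34 mm. Leave alone. Origin: centre of its underside.
- dish: Loose white shallow dish, 90 mm across, 16 mm high. Leave alone. Origin: centre of its underside.
- hexdriver: Loose yellow-handled driver, 160 mm long, lying. Leave alone. Origin: its middle, on the bench.
- mouse: Loose white computer mouse, 110 x 58 x 24 mm. Leave alone. Origin: centre of its underside.
Not all that is in view belongs to the job. Leave any purple or yellow look-alike of the insert alone.

How it is judged:
By the outcome, as a careful person would: the job done as asked, in the order asked, and still so for the second after the job is handed in, with the robot touching nothing.
It also fails if it takes over 72 s, if anything falls off the work surface, if the arm or the gripper's body presses on something with over 40 N, if the wrist force passes 120 N, or if a joint passes its speed limit or range.

## Robot

A 6-joint arm with a two-finger parallel gripper is mounted at the origin on the work surface. World frame = base frame: x ahead of the robot, y to its left, z up, the work surface at z = 0. Lengths are in m, angles in rad, forces in N, time in s.
With the tool pointing down it reaches from about 0.375 to 0.9 m from the base axis. Payload 3.1 kg.
Tool frame: the origin (TCP) lies between the finger pads; the fingertips stand 8 mm ahead of it and the grasp point (between the pads) lies 11 mm behind it; z points along the fingers, y is the line along which they close (so a half turn about z gives the same grasp; the last joint's range is limited). The gripper opens to 85 mm and grips with 20 to 120 N. Pads are 22 mm wide; open, the fingers measure 114 mm over their backs; the gripper's body (76 mm by 85 mm) begins 54 mm behind the grasp point. The pads swing forward as they close: fully open they stand 13 mm farther back than shut.
Start: joints at [1.067, 0.527, 1.433, -0, 1.181, -0.178], TCP at [0.199, 0.592, 0.239] pointing down, gripper open.
Joint ranges: [-3.08, 3.08], [-0.75, 2.2], [0.22, 2.44], [-1.43, 4.57], [0, 2.65], [-2.85, 2.85]. Speed limits (rad/s): [2.79, 2.79, 3.14, 3.14, 3.14, 3.14].

## Interface

Orientations are given as a unit quaternion [x, y, z, w].
In Python, from station import readout, cams, sign_off gives the robot as it stands.
- The arm moves only by the tool send_rows, never from a script. Its argument "commands" is text: rows parted by semicolons, each of 5 numbers parted by spaces: the finger opening in mm, from 0 to 85.4, then the shift along the tool's x, y, z each as a share of 0.02 m, from -1 to 1, then the turn about the tool's z as a share of 4 degrees, from -1 to 1. In form: grip dx dy dz spin; .... A call has 1 to 20 rows; each row shifts and turns the commanded pose from where the row before left it, along the tool's axes as they then stand; what a row does not reach is not made up. A row lasts 1/12 s, in which the tool goes at most 41.7 mm and 7.16 degrees, less where a joint would pass 70% of its speed; a pose out of reach is approached as far as the arm can. A call with a number of a shift or a turn outside -1 to 1 is refused whole. A call with a gripper value outside its range is refused whole. The fingers move at their own pace and stop on an object; "grip_force" is the grip in N (left out, the last holds). Time passes only in rows, so rows that do not move let the fingers close. It gives the time, the measured TCP pose, the force, the opening and the grip force at its end, in the units of the state.
- readout.sense(): the state, without advancing time (a new reading comes with each control period).
- cams.snapshot(name): name is "scene" or "top" or "wrist"; returns a dict with "pixels" (384x512x3 uint8, red, green, blue), "intrinsics" (3x3 intrinsics, pixels), "eye" and "rotation" of the camera in the world. Camera axes: x right, y down, z forward; pixel columns grow to the right and rows downward; lengths in m; the calibration is good to about 2 mm. A picture is of the moment at which its call begins. There is no depth.
- sign_off(): hands the job in; it is judged then, once.
The state is a dict: "t": time; "q": joint angles; "qd": joint speeds; "tau": joint torques, N m; "tcp_pos": TCP position; "tool_rot": TCP orientation; "force": force on the tool from outside, world axes, zero at the start; "ft_torque": the same for the moment, N m; "finger_gap": opening from 0.0 (shut) to 1.0 (fully open); "gripper_force": force on a finger pad.
Only numpy, scipy, OpenCV 4.12 (cv2) and the standard library are available. Lean on these libraries where they do the work, as an engineer would, in place of code of your own. Each camera call takes 0.05 s, during which the arm holds its last target. There are 200 camera calls.

## Working session

There is one attempt and no reset: what is moved stays moved. The work goes in short steps, Python scripts to look and compute and a tool call to move; the robot and the scene stay as the last step left them, time stands still between calls to the robot, and variables do not carry over. Pictures are saved under pics/ and viewed, at most 10 in all, crops included, and the job is handed in when it is done.

Besides the shell and the picture viewer there is one more tool, called after "Request:" as name(argument=value, ...) on one line, values as JSON. send_rows: Moves the arm, as the interface text tells. Its arguments: {"type":"object","properties":{"commands":{"type":"string"},"grip_force":{"type":"number"}},"required":["commands"]}

```bash
mkdir -p pics; ls
cat > h.py <<'E'
import numpy as np, cv2
from station import readout, cams, sign_off
def snap(n,f=None):
    s=cams.snapshot(n)
    if f: cv2.imwrite('pics/'+f,cv2.cvtColor(s['pixels'],cv2.COLOR_RGB2BGR))
    return s
def ray(s,u,v,z):
    d=np.array(s['rotation'])@np.linalg.inv(s['intrinsics'])@np.array([u,v,1.]); e=np.array(s['eye'])
    return e+d*(z-e[2])/d[2]
def proj(s,p):
    c=np.array(s['intrinsics'])@np.array(s['rotation']).T@(np.array(p)-s['eye']); return c[:2]/c[2]
E
python3 - <<'E'
from h import *
import pickle
a=snap('top','top0.png'); b=snap('scene','scene0.png'); c=snap('wrist')
for s in (a,b,c): print(np.array(s['eye']).round(3),np.array(s['rotation']).round(3).tolist(),s['intrinsics'][0][0])
pickle.dump((a,b,c),open('s0.pkl','wb'))
im=cv2.cvtColor(a['pixels'],cv2.COLOR_RGB2BGR)
cv2.imwrite('pics/top0b.png',cv2.resize(im,(800,600),interpolation=cv2.INTER_CUBIC))
print(readout.sense())
E
```

```text
pics
[0.29  0.058 1.227] [-0.704, 0.705, -0.061, 0.068] 382.77455959043186
[ 1.414 -0.341  1.071] [0.778, 0.499, -0.213, -0.318] 472.52970356846254
[0.119 0.619 0.373] [0.801, 0.575, 0.096, 0.135] 268.7686539141885
{'t': 0.15, 'q': array([ 1.06746951e+00,  5.28271927e-01,  1.43361946e+00,  1.31573520e-05,
        1.18143611e+00, -1.78484952e-01]), 'qd': array([ 0.00032807, -0.00261726, -0.0047884 , -0.00070956,  0.00149299,
        0.00043999]), 'tau': array([ 4.37718481e-04, -4.42744803e+01, -1.78276491e+01, -2.90713433e-04,
        5.56701169e-03, -3.58247473e-05]), 'tcp_pos': array([0.19916427, 0.59183674, 0.23854291]), 'tool_rot': array([ 1.61710157e-01,  9.86837916e-01, -8.15469948e-04, -2.95748833e-04]), 'force': array([ 0.24801458, -0.80769406,  0.24452187]), 'ft_torque': array([-0.03244275, -0.0211088 , -0.02151753]), 'gripper_force': 0.0, 'finger_gap': 0.9973079221322456}
```

View pics/top0b.png

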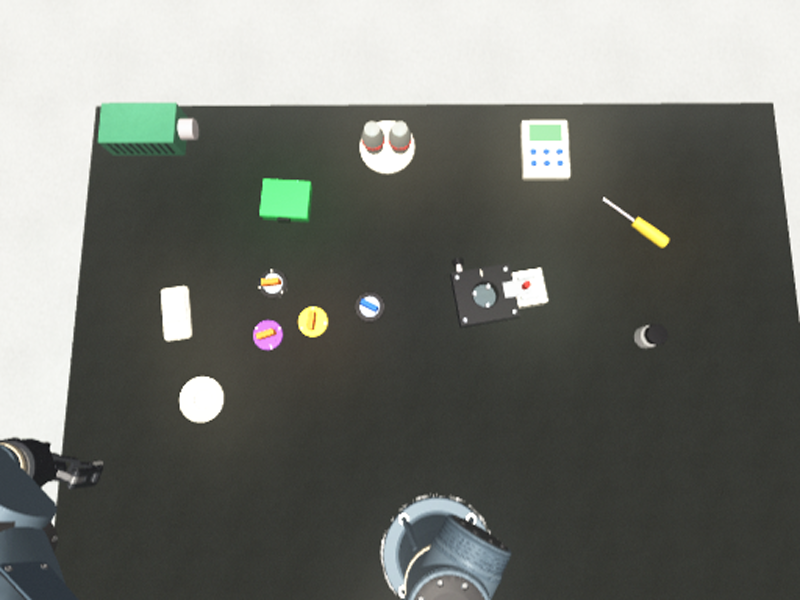

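View pics/scene0.png

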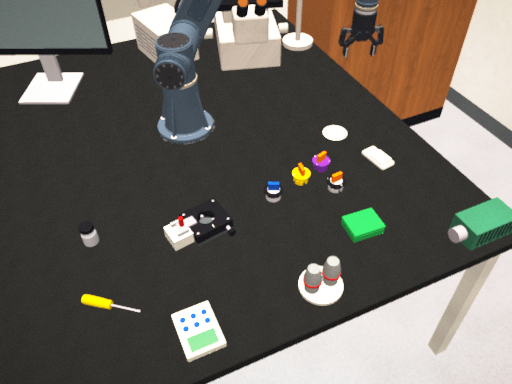

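The top view (800 px wide) shows the true insert (black flange, orange wing) at about (271,283). The purple and yellow look-alikes are at (267,335) and (313,321), the blue spare at (369,306), the carrier well at (484,295) and the red post at (526,285). Next I'll enlarge the insert and carrier.

Run:
```python
from h import *
import pickle
a,b,c=pickle.load(open('s0.pkl','rb'))
im=cv2.cvtColor(a['pixels'],cv2.COLOR_RGB2BGR)
# crops: insert cols150-200 rows160-210 ; carrier cols 280-360 rows 155-215
A=cv2.resize(im[160:210,150:200],(400,400),interpolation=cv2.INTER_CUBIC)
B=cv2.resize(im[157:217,283:358],(400,320),interpolation=cv2.INTER_CUBIC)
o=np.zeros((400,800,3),np.uint8);o[:,:400]=A;o[:320,400:]=B
cv2.imwrite('pics/crop1.png',o)
k=.64
for n,u,v,z in (('wing',271,283,.06),('well',484,295,.04),('post',526,285,.083),('spare',369,306,.06),('yel',313,321,.04),('pur',267,335,.04)): print(n,ray(a,u*k,v*k,z).round(3))
```

```text
Traceback (most recent call last):
  File "h.py", line 8, in ray
    d=np.array(s['rotation'])@np.linalg.inv(s['intrinsics'])@np.array([u,v,1.]); e=np.array(s['eye'])
      ~~~~~~~~~~~~~~~~~~~~~~~^~~~~~~~~~~~~~~~~~~~~~~~~~~~~~~
ValueError: matmul: Input operand 1 has a mismatch in its core dimension 0, with gufunc signature (n?,k),(k,m?)->(n?,m?) (size 3 is different from 4)
```

View pics/crop1.png

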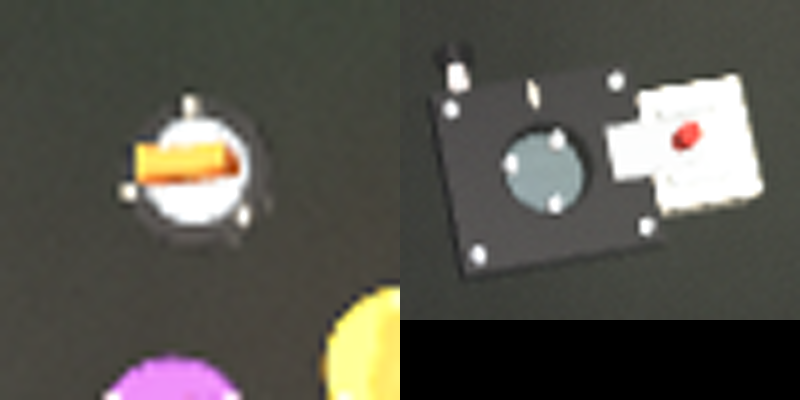

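The crop shows the long tick pointing up, so the insert's +x is image-up, with the wing lying horizontal. The carrier's line is at crop (533,93) and the lug glints are at (557,139), (512,162) and (555,203), which puts the lug turn at roughly -0.5 rad.

```bash
sed -i 's/^import numpy.*/import numpy as np, cv2\nfrom scipy.spatial.transform import Rotation as R/; s/np.array(s\[.rotation.\])/R.from_quat(s["rotation"]).as_matrix()/' h.py
python3 - <<'E'
from h import *
import pickle
a,b,c=pickle.load(open('s0.pkl','rb'))
k=.64
for n,u,v,z in (('wing',271,283,.06),('well',484,295,.04),('post',526,285,.083),('spare',369,306,.06),('yel',313,321,.04),('pur',267,335,.04)): print(n,ray(a,u*k,v*k,z).round(3))
A=lambda u,v:(150+u/8-.44,160+v/8-.44); B=lambda u,v:(283+(u-400)*.1875-.4,157+v*.1875-.4)
def ang(p,q): d=(q-p)[:2]; return np.degrees(np.arctan2(d[1],d[0])).round(1)
ct=[ray(a,*A(*p),.034) for p in ((190,105),(128,192),(243,215))]; print(np.round(ct,4).tolist())
print('wing ang',ang(ray(a,*A(137,163),.062),ray(a,*A(225,155),.062)))
w=ray(a,*B(545,172),.04); print(w,'line',ang(w,ray(a,*B(533,93),.04)))
print('screws',[ray(a,*B(*p),.04).round(4).tolist() for p in ((451,109),(616,81),(647,226),(478,255))])
print('lugs',[ray(a,*B(*p),.026).round(4).tolist() for p in ((557,139),(512,162),(555,203))])
s=readout.sense();Rt=R.from_quat(s['tool_rot']).as_matrix();print(Rt.round(3))
print('cam in tool',Rt.T@(np.array(c['eye'])-s['tcp_pos']),(Rt.T@R.from_quat(c['rotation']).as_matrix()).round(3))
E
```

```text
wing [0.518 0.329 0.06 ]
well [ 0.497 -0.096  0.04 ]
post [ 0.509 -0.173  0.083]
spare [0.472 0.133 0.06 ]
yel [0.445 0.247 0.04 ]
pur [0.417 0.338 0.04 ]
[[0.5508, 0.3367, 0.034], [0.5155, 0.36, 0.034], [0.5061, 0.3139, 0.034]]
wing ang -84.8
[ 0.4964415  -0.09657639  0.04      ] line 7.1
screws [[0.5345, -0.0419, 0.04], [0.5512, -0.1401, 0.04], [0.4642, -0.1554, 0.04], [0.4472, -0.0562, 0.04]]
lugs [[0.5189, -0.1061, 0.026], [0.505, -0.0789, 0.026], [0.4802, -0.1039, 0.026]]
[[-0.948  0.319 -0.001]
 [ 0.319  0.948 -0.002]
 [ 0.    -0.002 -1.   ]]
cam in tool [ 8.50669994e-02  2.22401744e-05 -1.34735071e-01] [[-0.    -0.945 -0.327]
 [ 1.    -0.    -0.   ]
 [ 0.    -0.327  0.945]]
```

Request:
send_rows(commands="45 0 0 0.17 1;45 0 0 0.17 1;45 0 0 0.17 1;45 0 0 0.17 1;45 0 0 0.17 1;45 0 0 0.17 1;45 0 0 0.17 1;45 0 0 0.17 1;45 0 0 0.17 1;45 0 0 0.17 1;45 0 0 0.17 1;45 0 0 0.17 1;45 0 0 0.17 1;45 0 0 0.17 1;45 0 0 0.17 1;45 0 0 0.17 1;45 0 0 0.17 0.6;45 0 0 0 0", grip_force=40)

```text
t: 1.65
tcp_pos: [0.1991, 0.5916, 0.1804]
tool_rot: [0.676, 0.737, -0.001, 0.0]
force: [-0.1, 0.2, -0.3]
finger_gap: 0.527
gripper_force: 0.0
```

Request:
send_rows(commands="45 -0.5 0.5 0 0;45 -0.95 1 0 0;45 -0.95 1 0 0;45 -0.95 1 0 0;45 -0.95 1 0 0;45 -0.95 1 0 0;45 -0.95 1 0 0;45 -0.95 1 0 0;45 -0.95 1 0 0;45 -0.95 1 0 0;45 -0.95 1 0 0;45 -0.95 1 0 0;45 -0.95 1 0 0;45 -0.95 1 0 0;45 -0.95 1 0 0;45 -0.45 0.5 0 0;45 0 0 0 0;45 0 0 0 0;45 0 0 0 0")

```text
t: 3.23
tcp_pos: [0.5218, 0.3348, 0.1814]
tool_rot: [0.675, 0.737, -0.001, -0.001]
force: [-0.7, -0.5, 0.1]
finger_gap: 0.527
gripper_force: 0.0
```

Run:
```python
from h import *
import pickle
s=snap('wrist'); pickle.dump(s,open('w1.pkl','wb'))
im=cv2.cvtColor(s['pixels'],cv2.COLOR_RGB2BGR)
cv2.imwrite('pics/w1.png',cv2.resize(im,(800,600),interpolation=cv2.INTER_CUBIC))
r=readout.sense();print(r['t'],r['tcp_pos'],R.from_quat(r['tool_rot']).as_matrix().round(3).tolist(),r['q'].round(2),r['force'])
```

```text
3.2833 [0.5215496  0.33518451 0.18142606] [[-0.088, 0.996, -0.001], [0.996, 0.088, -0.0], [0.0, -0.001, -1.0]] [0.39 0.59 1.5  0.   1.05 0.3 ] [ 0.02147327 -0.20065025 -0.24565997]
```

View pics/w1.png

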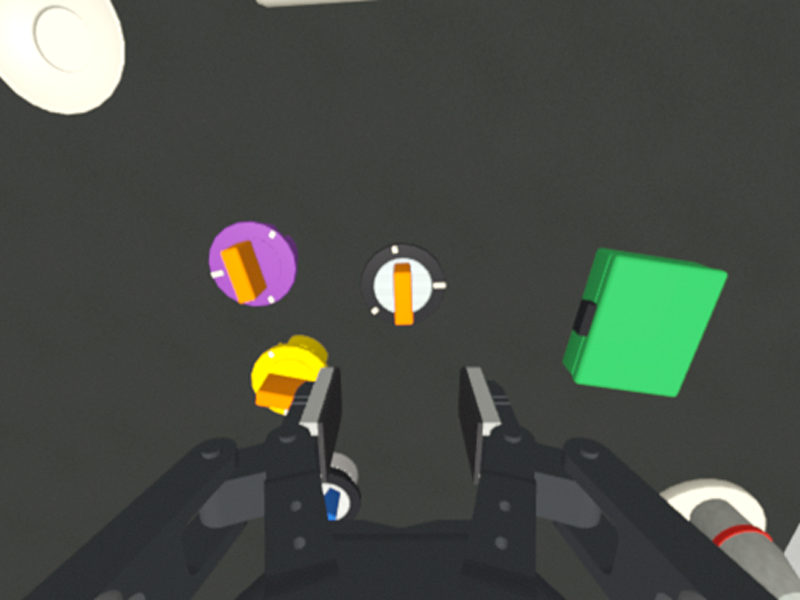

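The wrist view shows the insert's flange centred at about (403,285), with its long tick at (440,285). The wing's top face spans about (402,272) to (404,324), midway between the fingers.

Run:
```python
from h import *
import pickle
s=pickle.load(open('w1.pkl','rb'));k=.64
P=lambda u,v,z:ray(s,u*k,v*k,z)
print('flange c',P(403,285.5,.034)); 
c=P(403,285.5,.034)
for p in ((440,285.5),(394,249),(374,311)):
    d=P(*p,.034)-c; print(np.linalg.norm(d),np.degrees(np.arctan2(d[1],d[0])))
a,b=P(402.5,271.5,.062),P(404,324,.062);print(a,b,(a+b)/2)
```

```text
flange c [0.52368958 0.3317822  0.034     ]
0.026029486954473307 5.062317395798721
0.026840955167243722 108.42307997987503
0.028302517037073035 -132.25046019521994
[0.52160502 0.34958651 0.062     ] [0.52577832 0.31425218 0.062     ] [0.52369167 0.33191934 0.062     ]
```

Request:
send_rows(commands="45 -0.17 0.09 0.7 -0.4;45 0 0 0.8 0;45 0 0 0.8 0;45 0 0 0.8 0;45 0 0 0.8 0;45 0 0 0.8 0;45 0 0 0.7 0;45 0 0 0.5 0;45 0 0 0.4 0;45 0 0 0.3 0;45 0 0 0.1 0;45 0 0 0 0;45 0 0 0 0")

```text
t: 4.37
tcp_pos: [0.5255, 0.3315, 0.048]
tool_rot: [0.665, 0.747, 0.0, 0.0]
force: [-0.2, 0.3, -0.0]
finger_gap: 0.524
gripper_force: 0.0
```

Request:
send_rows(commands="40 0.02 -0.09 0 0;20 0 0 0 0;8 0 0 0 0;8 0 0 0 0;8 0 0 0 0;8 0 0 0 0;8 0 0 0 0;8 0 0 0 0;8 0 0 0 0", grip_force=50)

```text
t: 5.12
tcp_pos: [0.5237, 0.3315, 0.0481]
tool_rot: [0.665, 0.747, 0.0, 0.0]
force: [0.0, -1.6, 5.5]
finger_gap: 0.126
gripper_force: 49.7
```

Request:
send_rows(commands="8 0 0 -0.3 0;8 0 0 -0.6 0;8 0 0 -0.8 0.6;8 0 0 -1 1;8 0 0 -1 1;8 0 0 -1 1;8 0 0 -0.7 1;8 0 0 -0.2 1;8 0 0 0 1;8 -0.5 0.12 0 0;8 -1 0.24 0 0;8 -1 0.24 0 0;8 -1 0.24 0 0;8 -1 0.24 0 0;8 -1 0.24 0 0;8 -1 0.24 0 0;8 -1 0.24 0 0;8 -1 0.24 0 0;8 -1 0.24 0 0;8 -1 0.24 0 0")

```text
t: 6.78
tcp_pos: [0.4984, 0.1153, 0.1594]
tool_rot: [0.818, 0.576, -0.001, -0.0]
force: [0.8, -0.2, -2.6]
finger_gap: 0.126
gripper_force: 48.8
```

Request:
send_rows(commands="8 -1 0.24 0 0;8 -1 0.24 0 0;8 -1 0.24 0 0;8 -1 0.24 0 0;8 -1 0.24 0 0;8 -1 0.24 0 0;8 -1 0.24 0 0;8 -1 0.24 0 0;8 -1 0.24 0 0;8 -1 0.24 0 0;8 -1 0.24 0 0;8 -1 0.24 0 0;8 -1 0.24 0 0;8 -0.8 0.2 0 0;8 -0.5 0.1 0 0;8 0 0 0 0;8 0 0 0 0")

```text
t: 8.2
tcp_pos: [0.4663, -0.1754, 0.1594]
tool_rot: [0.818, 0.575, -0.0, -0.001]
force: [0.1, 0.4, -1.5]
finger_gap: 0.132
gripper_force: 48.8
```

Run:
```python
from h import *
import pickle
s=snap('wrist'); 
r=readout.sense();print(r['t'],r['tcp_pos'],R.from_quat(r['tool_rot']).as_matrix().round(3).tolist(),r['q'].round(2),r['force'],r['finger_gap'])
pickle.dump((s,r),open('w2.pkl','wb'))
im=cv2.cvtColor(s['pixels'],cv2.COLOR_RGB2BGR)
u,v=proj(s,[.4965,-.0966,.035]);print(u,v)
x=int(np.clip(u-80,0,352));y=int(np.clip(v-60,0,264));print('crop origin',x,y,'x5')
cv2.imwrite('pics/w2.png',cv2.resize(im[y:y+120,x:x+160],(800,600),interpolation=cv2.INTER_CUBIC))
cv2.imwrite('pics/w2f.png',im)
```

```text
8.25 [ 0.46627674 -0.17472107  0.15936707] [[0.339, 0.941, -0.001], [0.941, -0.339, 0.001], [0.001, -0.001, -1.0]] [-0.58  0.48  1.83  0.    0.84 -0.24] [ 0.32275665 -0.36185747 -2.54421367] 0.1311288357378757
258.4062533070705 98.30782031021938
crop origin 178 38 x5
```

View pics/w2.png

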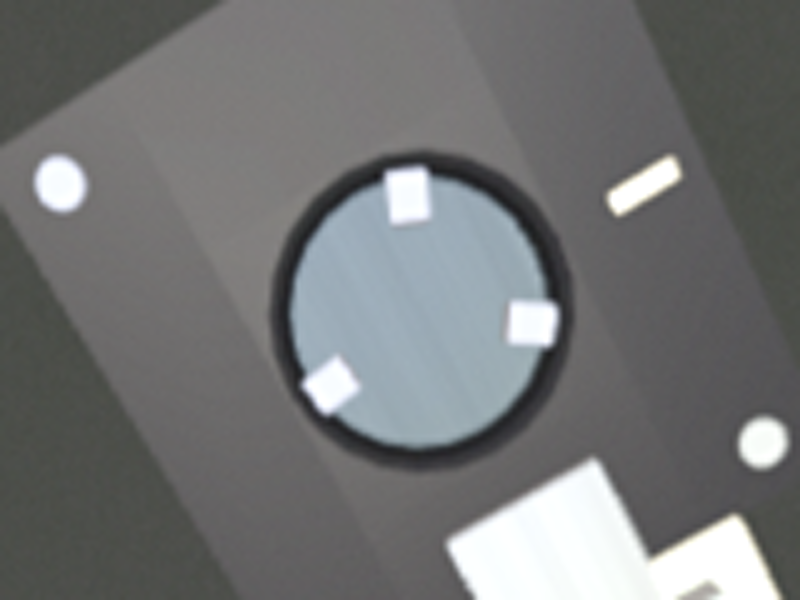

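The close view shows the well rim centred at about (421,311) in the crop. Lug tops are at (532,323), (408,195) and (330,385), and the +x line runs from (612,207) to (680,164). I'll solve for the lug yaw and the well centre.

Run:
```python
from h import *
import pickle
s,r=pickle.load(open('w2.pkl','rb'))
P=lambda u,v,z:ray(s,178+u/5-.4,38+v/5-.4,z)
w=P(421.5,311,.04);print('rim c',w)
L=np.array([P(*p,.026)[:2] for p in ((532,323),(408,195),(330,385))])
th=np.radians([0,100,220]);M=np.c_[np.cos(th),np.sin(th)]*.02125
from scipy.optimize import least_squares
f=lambda q:(q[:2]+M@np.array([[np.cos(q[2]),np.sin(q[2])],[-np.sin(q[2]),np.cos(q[2])]])*q[3]-L).ravel()
o=least_squares(f,[.4965,-.0966,-.35,1],x_scale=[.01,.01,.1,.1]);print(o.x,np.degrees(o.x[2]),f(o.x).round(4))
d=P(680,164,.04)-P(612,207,.04);print('line',np.degrees(np.arctan2(d[1],d[0])))
d=P(763,443,.04)-P(61,184,.04); print('screw mid',(P(763,443,.04)+P(61,184,.04))/2,np.degrees(np.arctan2(d[1],d[0])))
print('plate end mid',(P(598,459,.053)+P(448,544,.053))/2)
c=[P(598,459,.053),P(448,544,.053)];d=c[0]-c[1];print(np.degrees(np.arctan2(d[1],d[0])),np.linalg.norm(d))
```

```text
rim c [ 0.4989845 -0.0988362  0.04     ]
[ 0.49863747 -0.09971627 -0.40995276  1.00151076] -23.488562747186627 [-0.     -0.     -0.      0.0001  0.0001 -0.    ]
line 11.267431437843461
screw mid [ 0.49876488 -0.09989573  0.04      ] -39.09381435927089
plate end mid [ 0.50491898 -0.13508276  0.053     ]
9.908860292313738 0.03016647781629723
```

Request:
send_rows(commands="8 0 0 0 0.92;8 0.4 0 0 0;8 0.8 0 0 0;8 0.9 0 0 0;8 0.9 0 0 0;8 0.7 -0.02 0.2 0;8 0.4 0 0.5 0;8 0 0 0.8 0;8 0 0 0.8 0;8 0 0 0.6 0;8 0 0 0.3 0;8 0 0 0 0;8 0 0 0 0;8 0 0 0 0")

```text
t: 9.42
tcp_pos: [0.4997, -0.1001, 0.0959]
tool_rot: [0.836, 0.549, 0.0, 0.0]
force: [-0.5, 0.9, -0.7]
finger_gap: 0.131
gripper_force: 48.8
```

Run:
```python
from h import *
r=readout.sense();m=R.from_quat(r['tool_rot']).as_matrix();print(r['t'],r['tcp_pos'],np.degrees(np.arctan2(m[1,1],m[0,1])),r['force'],r['ft_torque'])
e=np.array([.4987,-.0994,0])-r['tcp_pos'];print('tool shift needed mm',(m.T@e*1e3).round(2))
```

```text
9.4167 [ 0.49969632 -0.10010138  0.09588894] -23.459636877468775 [-0.53296938  0.88525038 -0.69176739] [ 0.05127638 -0.04186976 -0.04105063]
tool shift needed mm [ 0.25 -1.28 95.89]
```

Request:
send_rows(commands="8 0 -0.06 0.2 0;8 0 0 0.1 0;8 0 0 0.05 0;8 0 0 0.05 0;8 0 0 0.05 0;8 0 0 0.05 0;8 0 0 0 0")

```text
t: 10.0
tcp_pos: [0.4982, -0.0996, 0.0854]
tool_rot: [0.836, 0.548, -0.0, -0.0]
force: [-0.4, 0.4, -1.3]
finger_gap: 0.125
gripper_force: 48.8
```

Request:
send_rows(commands="8 0 0 0.06 0;8 0 0 0.06 0;8 0 0 0.06 0;8 0 0 0.06 0;8 0 0 0.06 0;8 0 0 0.06 0;8 0 0 0.06 0;8 0 0 0.06 0;8 0 0 0 0")

```text
t: 10.75
tcp_pos: [0.4981, -0.0996, 0.0757]
tool_rot: [0.836, 0.548, -0.0, -0.0]
force: [-1.1, -1.1, -2.1]
finger_gap: 0.131
gripper_force: 48.8
```

Request:
send_rows(commands="8 0 0 0.04 0;8 0 0 0.04 0;8 0 0 0.04 0;8 0 0 0.04 0;8 0 0 0 0")

```text
t: 11.17
tcp_pos: [0.4982, -0.0996, 0.0726]
tool_rot: [0.836, 0.548, -0.0, -0.0]
force: [-1.1, 0.6, -1.9]
finger_gap: 0.122
gripper_force: 48.8
```

Request:
send_rows(commands="8 0 0 0.04 0;8 0 0 0.04 0;8 0 0 0.04 0;8 0 0 0 0")

```text
t: 11.5
tcp_pos: [0.4982, -0.0996, 0.0702]
tool_rot: [0.836, 0.548, -0.0, -0.0]
force: [0.4, 0.4, -1.8]
finger_gap: 0.127
gripper_force: 48.8
```

Already 4 mm past lug level with no force, so the notches are over the lugs. I'll go on gently.

Request:
send_rows(commands="8 0 0 0.05 0;8 0 0 0.05 0;8 0 0 0.05 0;8 0 0 0.05 0;8 0 0 0.05 0;8 0 0 0.05 0;8 0 0 0.05 0;8 0 0 0.05 0;8 0 0 0 0")

```text
t: 12.25
tcp_pos: [0.4982, -0.0996, 0.0621]
tool_rot: [0.836, 0.548, -0.0, -0.0]
force: [-0.1, 0.4, -1.7]
finger_gap: 0.126
gripper_force: 48.8
```

Request:
send_rows(commands="8 0 0 0.03 0;8 0 0 0.02 0;8 0 0 0.02 0;8 0 0 0 0")

```text
t: 12.58
tcp_pos: [0.4982, -0.0996, 0.0609]
tool_rot: [0.836, 0.548, -0.0, -0.0]
force: [0.0, 0.0, -1.7]
finger_gap: 0.132
gripper_force: 48.8
```

Request:
send_rows(commands="8 0 0 0.02 0;8 0 0 0.02 0;8 0 0 0 0")

```text
t: 12.83
tcp_pos: [0.4982, -0.0996, 0.0601]
tool_rot: [0.836, 0.548, 0.0, 0.0]
force: [0.2, 0.3, -1.0]
finger_gap: 0.13
gripper_force: 48.8
```

Request:
send_rows(commands="8 0 0 0.02 0;8 0 0 0 0")

```text
t: 13.0
tcp_pos: [0.4983, -0.0996, 0.06]
tool_rot: [0.836, 0.548, 0.0, 0.0]
force: [0.4, -0.3, 2.9]
finger_gap: 0.13
gripper_force: 49.4
```

Request:
send_rows(commands="30 0 0 0 0;30 0 0 0 0;30 0 0 0 0;30 0 0 0 0;30 0 0 -0.2 0;30 0 0 -0.4 0;30 0 0 -0.6 0;30 0 0 -0.9 -0.4;30 0 0 -1 -1;30 0 0 -1 -1;30 0 0 -0.7 -1;30 0 0 -0.2 -1;30 0 0 0 -1;20 0 0 0 -1;10 0 0 0 -1;0 0 0 0 -1;0 0 0 0 0;0 0 0 0 0")

```text
t: 14.5
tcp_pos: [0.4982, -0.0996, 0.1603]
tool_rot: [0.643, 0.766, 0.0, 0.0]
force: [0.2, -0.6, -0.9]
finger_gap: 0.001
gripper_force: 0.0
```

Request:
send_rows(commands="0 -0.5 0 0 0;0 -0.9 0 0 0;0 -1 0 0 0;0 -1 0 0 0;0 -1 0 0 0;0 -0.8 0 0 0;0 -0.44 0 0 0;0 0 0 0 0;0 0 0 0 0;0 0 0 0 0")

```text
t: 15.33
tcp_pos: [0.5174, -0.2097, 0.1595]
tool_rot: [0.642, 0.767, 0.0, -0.001]
force: [-0.4, 0.2, -0.2]
finger_gap: 0.004
gripper_force: 0.0
```

Run:
```python
from h import *
import pickle
s=snap('wrist'); 
r=readout.sense();m=R.from_quat(r['tool_rot']).as_matrix();print(r['t'],r['tcp_pos'],np.degrees(np.arctan2(m[1,1],m[0,1])),r['force'],r['finger_gap'])
print('tool shift to (.5183,-.2107)',(m.T@(np.array([.5183,-.2107,.07])-r['tcp_pos'])*1e3).round(1))
pickle.dump((s,r),open('w3.pkl','wb'))
im=cv2.cvtColor(s['pixels'],cv2.COLOR_RGB2BGR)
print('post exp',proj(s,[.5126,-.1782,.083])/.64)
cv2.imwrite('pics/w3.png',cv2.resize(im,(800,600),interpolation=cv2.INTER_CUBIC))
```

```text
15.3833 [ 0.51744166 -0.20947246  0.15958056] 10.14690359070605 [-0.21732314  0.09136379 -0.07003148] 0.0008092571143366242
tool shift to (.5183,-.2107) [-1.5  0.7 89.6]
post exp [402.20675628 261.92367654]
```

View pics/w3.png

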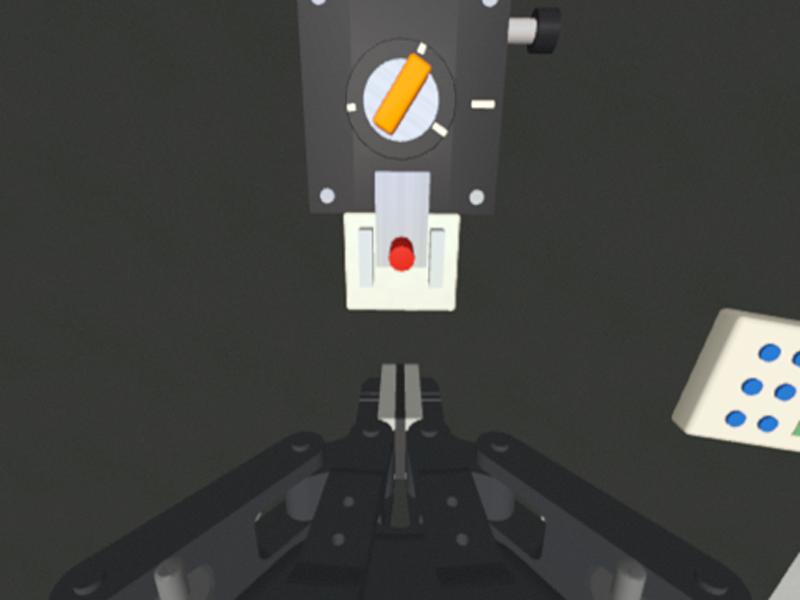

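The insert sits flush, with its long tick turned toward the lugs. The red post's top is at (401,258), in line with the shut fingers at (400,380). Next: descend behind the post and push.

Request:
send_rows(commands="0 -0.08 0.02 0.5 0;0 0 0 0.8 0;0 0 0 0.9 0;0 0 0 0.9 0;0 0 0 0.7 0;0 0 0 0.4 0;0 0 0 0.25 0;0 0 0 0 0;0 0.2 0 0 0;0 0.2 0 0 0;0 0.2 0 0 0;0 0.1 0 0 0;0 0 0 0 0")

```text
t: 16.47
tcp_pos: [0.5162, -0.1977, 0.0713]
tool_rot: [0.642, 0.767, 0.0, 0.0]
force: [0.2, 0.3, -0.1]
finger_gap: -0.002
gripper_force: 0.0
```

Request:
send_rows(commands="0 0.1 0 0 0;0 0.1 0 0 0;0 0.1 0 0 0;0 0.1 0 0 0;0 0.1 0 0 0;0 0 0 0 0")

```text
t: 16.97
tcp_pos: [0.5148, -0.1886, 0.0709]
tool_rot: [0.642, 0.767, 0.0, 0.0]
force: [0.0, -1.8, 1.2]
finger_gap: 0.001
gripper_force: 0.7
```

Request:
send_rows(commands="0 0.1 0 0 0;0 0.1 0 0 0;0 0.1 0 0 0;0 0 0 0 0")

```text
t: 17.3
tcp_pos: [0.5136, -0.1823, 0.0708]
tool_rot: [0.642, 0.767, 0.0, 0.0]
force: [0.9, -1.0, -0.1]
finger_gap: 0.002
gripper_force: 0.6
```

Request:
send_rows(commands="0 0.05 0 0 0;0 0.05 0 0 0;0 0 0 0 0")

```text
t: 17.55
tcp_pos: [0.5134, -0.1809, 0.0708]
tool_rot: [0.642, 0.767, -0.0, 0.001]
force: [0.8, -3.1, 1.0]
finger_gap: 0.002
gripper_force: 1.5
```

Request:
send_rows(commands="0 0.05 0 0 0;0 0.05 0 0 0;0 0 0 0 0")

```text
t: 17.8
tcp_pos: [0.5135, -0.1808, 0.0709]
tool_rot: [0.642, 0.767, -0.001, 0.002]
force: [-0.1, -8.2, -0.1]
finger_gap: 0.007
gripper_force: 4.0
```

Request:
send_rows(commands="0 0.03 0 0 0;0 0.03 0 0 0;0 0 0 0 0")

```text
t: 18.05
tcp_pos: [0.5135, -0.1806, 0.071]
tool_rot: [0.641, 0.767, -0.001, 0.003]
force: [-0.9, -10.6, -0.7]
finger_gap: -0.0
gripper_force: 5.3
```

Request:
send_rows(commands="0 -0.2 0 0 0;0 -0.6 0 0 0;0 -0.8 0 0 0;0 -0.4 0 -0.5 0;0 0 0 -1 0;0 0 0 -1 0;0 0 0 -1 0;0 0 0 -1 0;0 0 0 0 0;0 0 0 0 0")

```text
t: 18.88
tcp_pos: [0.5201, -0.2178, 0.1616]
tool_rot: [0.642, 0.766, 0.0, 0.001]
force: [-0.9, 0.9, -0.1]
finger_gap: 0.001
gripper_force: 0.0
```

Run:
```python
from h import *
s=snap('wrist'); r=readout.sense();print(r['t'],r['tcp_pos'],r['force'])
im=cv2.cvtColor(s['pixels'],cv2.COLOR_RGB2BGR)
for n,d in (('drawn',.08),('home',.064)):
    print(n,proj(s,[.4987+d*.1736,-.0994-d*.9848,.083])/.64)
cv2.imwrite('pics/w4.png',cv2.resize(im,(800,600),interpolation=cv2.INTER_CUBIC))
```

```text
18.9333 [ 0.51929135 -0.21722101  0.16047894] [-1.28484807  0.14370142 -0.47782659]
drawn [399.37704443 244.453498  ]
home [399.41354541 213.01276463]
```

View pics/w4.png

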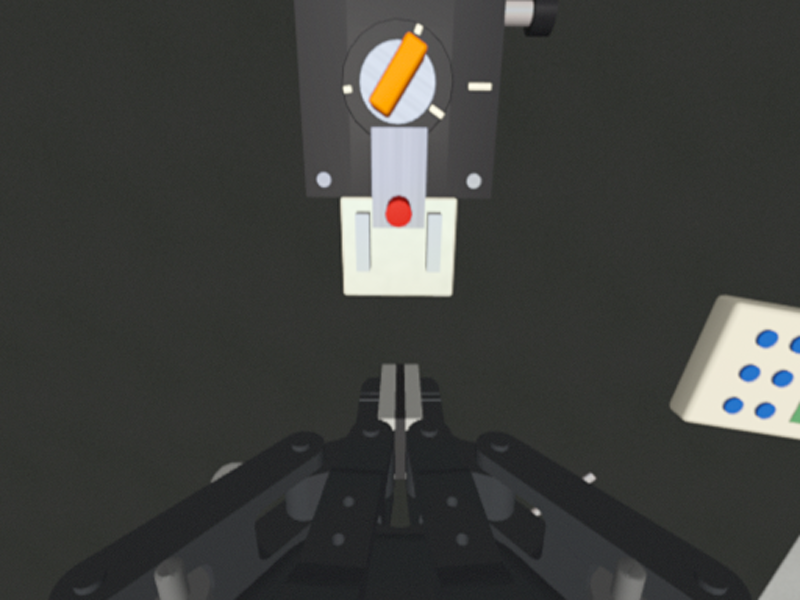

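The post top is at (398,212), against a predicted home position of (399,213). The plate covers the flange edge, the insert is flush, and the arm is clear of everything.

```bash
python3 -c "
from station import sign_off; print(sign_off())"
```

```text
the job is handed in; nothing more can be done
None
```

The insert is seated over the lugs with its flange flat on the carrier, the latch is pushed fully home over the flange, and the job was handed in at about 19 s with the arm clear; the highest force reading was about 11 N, at the latch stop.

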